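# Fetch the salt pot from behind the canisters

## Task

Get the yellow salt pot out from between the three tall canisters on the dark tray: first stand all three canisters aside together on the wooden chopping board, then set the salt pot in the middle of the round cork trivet, and only then put every canister back on the tray, centred on the coaster of its own colour. Keep the canisters and the pot upright throughout, and leave the pepper mill where it stands.

Things in the scene. Friction and masses are not known exactly. Their poses are not given: they have to be found in the camera images.
- canister_red: Loose cream kitchen canister with a red lid, red knob and red band; the lid is fixed on. Round body 72 mm across and 95 mm high including the lid; on top of it a round knob 28 mm across and 25 mm high (120 mm in all), a good grip from above; about 0.4 kg. Origin: centre of the underside, z up. It starts on its own coaster.
- canister_green: Loose cream kitchen canister with a green lid, green knob and green band; the lid is fixed on. Round body 72 mm across and 95 mm high including the lid; on top of it a round knob 28 mm across and 25 mm high (120 mm in all), a good grip from above; about 0.4 kg. Origin: centre of the underside, z up. It starts on its own coaster.
- canister_blue: Loose cream kitchen canister with a blue lid, blue knob and blue band; the lid is fixed on. Round body 72 mm across and 95 mm high including the lid; on top of it a round knob 28 mm across and 25 mm high (120 mm in all), a good grip from above; about 0.4 kg. Origin: centre of the underside, z up. It starts on its own coaster.
- coaster_red: Red round coaster, 94 mm across, 4 mm thick, fixed on the tray (its top is 16 mm above the worktop); its canister hides all but the rim at the start. Origin: centre of its underside, 12 mm above the worktop. The coasters lie before, left and right of the salt pot's start, 75 mm from it; which is where changes.
- coaster_green: Green round coaster, 94 mm across, 4 mm thick, fixed on the tray (its top is 16 mm above the worktop); its canister hides all but the rim at the start. Origin: centre of its underside, 12 mm above the worktop. The coasters lie before, left and right of the salt pot's start, 75 mm from it; which is where changes.
- coaster_blue: Blue round coaster, 94 mm across, 4 mm thick, fixed on the tray (its top is 16 mm above the worktop); its canister hides all but the rim at the start. Origin: centre of its underside, 12 mm above the worktop. The coasters lie before, left and right of the salt pot's start, 75 mm from it; which is where changes.
- salt_pot: Loose yellow closed salt pot, a squat cylinder 50 mm wide, 44 mm high, 0.2 kg. Origin: centre of the underside. Starts on the bare dark fixed tray (212 x 252 mm, 12 mm thick), 14 mm from each canister: the gripper gets down to it only once they are gone. Behind it (far side from the robot), 80 mm from its centre, runs a thin fixed steel rail, its top 45 mm above the worktop.
- board: Wooden chopping board, orange-brown, 200 x 200 mm, 18 mm thick, fixed on the worktop. Origin: centre of the underside; x and y along its sides. The side area for the canisters: they fit as a two by two pattern 100 mm apart, each 50 mm from the centre lines.
- trivet: Round cork trivet with a thin steel edge, cork 120 mm across, 8 mm thick, fixed on the worktop. Origin: centre of the underside. Where the salt pot goes.
- pepper_mill: Dark wooden pepper mill, 54 mm across the foot and 158 mm high, loose, standing on the worktop beside the work. Origin: centre of the underside. To be left alone.
Things that resemble listed ones, but are neither listed nor needed, are in the scene too. There is more than one size of the trivet; the job needs the larger. There is more than one size of the salt_pot; the job needs the larger.

How it is judged:
By the outcome, as a careful person would: the job done as asked, in the order asked, and still so for the second after the job is handed in, with the robot touching nothing.
It also fails if it takes over 144 s, if anything falls off the work surface, if the arm or the gripper's body presses on something with over 40 N, if the wrist force passes 120 N, or if a joint passes its speed limit or range.

## Robot

A 7-joint arm with a two-finger parallel gripper is mounted at the origin on the work surface. World frame = base frame: x ahead of the robot, y to its left, z up, the work surface at z = 0. Lengths are in m, angles in rad, forces in N, time in s.
With the tool pointing down it reaches from about 0.35 to 0.9 m from the base axis. Payload 19.9 kg.
Tool frame: the origin (TCP) lies between the finger pads; the fingertips stand 19 mm ahead of it and the grasp point (between the pads) is the TCP; z points along the fingers, y is the direction in which the jaws open and shut (so a half turn about z gives the same grasp; the last joint's range is limited). The gripper opens to 94 mm and grips with 3 to 60 N. Pads are 16 mm wide; open, the fingers measure 119 mm over their backs; the gripper's body (75 mm by 177 mm) begins 78 mm behind the grasp point.
Start: joints at [1.111, 0.417, -0.01, 1.614, 0.005, 1.111, -0.053], TCP at [0.254, -0.571, 0.224] pointing down, gripper open.
Joint ranges: [-2.81, 2.81], [-0.39, 2.02], [-1.27, 1.25], [0.06, 2.57], [-1.19, 4.33], [0.19, 2], [-2.82, 2.82]. Speed limits (rad/s): [1.89, 1.89, 2.39, 2.39, 3.01, 3.01, 3.01].

## Interface

Orientations are given as a 3x3 rotation matrix whose columns are the frame's x, y, z axes.
In Python, from rig import robot gives the robot as it stands. Calls block until the motion is done:
- robot.move_ptp(position, orientation): joint-space move of the TCP to a pose.
- robot.move_linear(position, velocity=0.15, frame=None, threshold=None): straight line of the TCP; frame=None keeps the orientation; velocity is the mean speed in m/s. With threshold (N) it stops when the force on the tool has changed by that much, and returns True; else False.
- robot.goto_joints(angles): joint-space move.
- robot.gripper_to(opening): finger opening in m; the grip force is fixed at half the most; returns when the fingers have stopped.
- robot.pause(seconds).
- robot.ik(position, orientation): joint angles nearest the present ones, or None.
- robot.get_state(): the state.
- robot.grab_frame(name): name is "side" or "top" or "wrist"; returns the picture (420x560x3 uint8, red, green, blue); there is no depth.
- robot.camera_info(name): a dict with "fx", "fy", "cx", "cy" (pixels), "rvec" (rotation vector, rad) and "tvec" (3), from world to camera coordinates, as OpenCV has them. Camera axes: x right, y down, z forward; pixel columns grow to the right and rows downward; lengths in m; the calibration is good to about 2 mm. A picture is of the moment at which its call begins: read the wrist's pose just before it. camera_info takes no time and is no camera call; for the wrist camera it gives the pose at the moment of the call.
A pose or a line that the arm cannot do raises robot.PlanningError and nothing moves.
- robot.sign_off(): hands the job in, once; it reports no verdict.
The state is a dict: "time": time; "qpos": joint angles; "joint_vel": joint speeds; "effort": joint torques, N m; "ee_pos": TCP position; "tool_rot": TCP orientation; "force": force on the tool from outside, world axes, zero at the start; "moment": the same for the moment, N m; "opening": finger opening in m.
Only numpy, scipy, OpenCV 4.12 (cv2) and the standard library are available. Lean on these libraries where they do the work, as an engineer would, in place of code of your own. Each camera call takes 0.05 s, during which the arm holds its last target. There are 200 camera calls.

## Working session

There is one attempt and no reset: what is moved stays moved. The work goes in short steps, each a Python script; the robot and the scene stay as the last script left them, time stands still between calls to the robot, and variables do not carry over. Pictures are saved under pics/ and viewed, about 12 in all and at most 16, crops included, and the job is handed in when it is done.

```bash
ls; mkdir -p pics; python3 - <<'E'
from rig import robot
import cv2
for n in("top","side"):
    f=robot.grab_frame(n); cv2.imwrite(f"pics/{n}0.png",f[:,:,::-1]); print(n,robot.camera_info(n))
print(robot.get_state()["time"])
E
```

```text
pics
top {'fx': 415.2747416734308, 'fy': 415.2747416734308, 'cx': 275.1177662061245, 'cy': 208.4912953126608, 'rvec': array([ 2.2151299 , -2.15176671,  0.08722871]), 'tvec': array([-0.03163536,  0.51432081,  0.85777497])}
side {'fx': 511.5325437603286, 'fy': 511.5325437603286, 'cx': 279.9163267439164, 'cy': 208.77084285404067, 'rvec': array([ 0.79108111, -2.51907051,  1.20023753]), 'tvec': array([0.4069543 , 0.24447671, 0.97239721])}
0.1
```

View pics/top0.png

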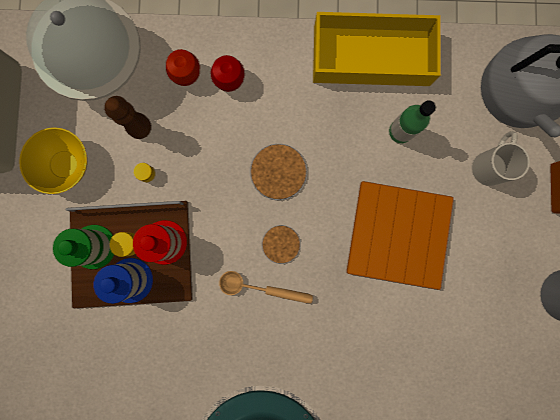

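View pics/side0.png

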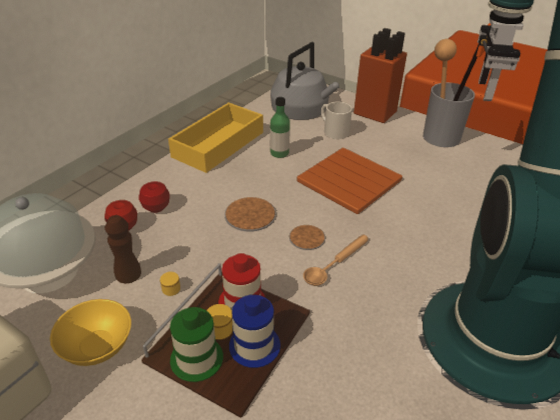

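The scene from the top picture: green canister knob at (70,247), red (150,243), blue (109,284), board around (400,236). There are two salt pots: (121,244), between the canisters on the tray, and a smaller one at (144,172) on the worktop. There are two trivets: (279,172) is larger and (281,244) is smaller. The targets are the pot on the tray and the trivet at (279,172).

```bash
cat > h.py <<'E'
from rig import robot
import numpy as np, cv2
def ray(px,z,ci):
    """pixel(s) -> world points on plane z"""
    R=cv2.Rodrigues(np.array(ci["rvec"]))[0]; c=-R.T@np.array(ci["tvec"])
    px=np.atleast_2d(px).astype(float)
    d=np.c_[(px[:,0]-ci["cx"])/ci["fx"],(px[:,1]-ci["cy"])/ci["fy"],np.ones(len(px))]@R
    return (c+d*((z-c[2])/d[:,2])[:,None])[:,:2]
def proj(p,ci):
    return cv2.projectPoints(np.atleast_2d(p).astype(float),np.array(ci["rvec"]),np.array(ci["tvec"]),np.array([[ci["fx"],0,ci["cx"]],[0,ci["fy"],ci["cy"]],[0,0,1]]),None)[0][:,0]
def down(yaw):
    """tool pointing down, jaw axis (y) at angle yaw in the world"""
    y=np.array([np.cos(yaw),np.sin(yaw),0]); z=np.array([0,0,-1.])
    return np.c_[np.cross(y,z),y,z]
def blob(m,roi=None):
    m=m.astype(np.uint8)
    if roi: k=np.zeros_like(m); x0,y0,x1,y1=roi; k[y0:y1,x0:x1]=1; m=m*k
    cs=cv2.findContours(cv2.morphologyEx(m,cv2.MORPH_CLOSE,np.ones((3,3))),cv2.RETR_EXTERNAL,cv2.CHAIN_APPROX_NONE)[0]
    return max(cs,key=cv2.contourArea)[:,0]
def circ(c,z,ci):
    w=ray(c,z,ci); (x,y),d,a=cv2.fitEllipse((w*1e4).astype(np.float32)); return np.array([x,y])/1e4,np.array(d)/1e4
def shot(n,name=None):
    ci=robot.camera_info(n); f=robot.grab_frame(n)
    if name: cv2.imwrite(f"pics/{name}.png",f[:,:,::-1])
    return f,ci
E
python3 - <<'E'
from h import *
f=cv2.imread("pics/top0.png"); ci=robot.camera_info("top")
hsv=cv2.cvtColor(f,cv2.COLOR_BGR2HSV); H,S,V=[hsv[...,i].astype(int) for i in range(3)]
b=blob((H<15)&(S>190)&(V>110),(335,170,470,300))
q=cv2.approxPolyDP(cv2.convexHull(b),8,True)[:,0]; print("board px",q.tolist())
w=ray(b,.018,ci); r=cv2.minAreaRect((w*1e3).astype(np.float32)); print("board",r)
for n,roi in(("big",(240,135,315,210)),("small",(255,220,305,270))):
    print(n,circ(blob((S>85)&(H<20),roi),.008,ci))
print("pot small",circ(blob((H>20)&(H<35)&(S>180),(125,155,165,190)),.03,ci))
print("knobs",ray([[70,247],[150,243],[109,284]],.136,ci))
print("tray corners",ray([[72,307],[191,299]],.012,ci),"rail",ray([[68,207],[187,203]],.045,ci))
print("mill foot/top",ray([[138,126]],.01,ci),ray([[117,107]],.158,ci))
print("bottle",ray([[428,107]],.15,ci),ray([[403,133]],.02,ci))
ciw=robot.camera_info("wrist");R=cv2.Rodrigues(ciw["rvec"])[0]
st=robot.get_state();print("wrist cam in tool",st["tool_rot"].T@(-R.T@ciw["tvec"]-st["ee_pos"]),R@st["tool_rot"],ciw["fx"])
E
```

```text
board px [[361, 182], [452, 197], [439, 288], [347, 271]]
board ((468.1627197265625, -281.506103515625), (198.12811279296875, 197.53076171875), 81.7773666381836)
big (array([ 0.59689546, -0.02082706]), array([0.11683817, 0.11726467]))
small (array([ 0.44066973, -0.03077817]), array([0.07721169, 0.07799611]))
pot small (array([0.58296338, 0.26074063]), array([0.0353809 , 0.04455936]))
knobs [[0.42509858 0.35383869]
 [0.43651313 0.20917363]
 [0.36073306 0.27920567]]
tray corners [[0.29685643 0.40162372]
 [0.32036083 0.15397339]] rail [[0.50376655 0.40760027]
 [0.5191067  0.16448249]]
mill foot/top [[0.6863328 0.2854843]] [[0.68026722 0.27507236]]
bottle [[ 0.70001681 -0.29166143]] [[ 0.68539686 -0.28628005]]
wrist cam in tool [ 6.57400255e-02  1.58977289e-04 -1.60638712e-01] [[-7.00690822e-05  9.99999995e-01 -7.23652794e-05]
 [-9.73834283e-01 -8.46813565e-05 -2.27259285e-01]
 [-2.27259290e-01  5.45479405e-05  9.73834284e-01]] 364.4175885074362
```

The board comes out at (0.468,-0.282) with yaw -8.2°. The big trivet is at (0.597,-0.021), 117 mm across, and the small one is 77 mm, which confirms the choice. Next is a close look at the tray from the wrist camera.

```bash
python3 - <<'E'
from h import *
best=None
for yaw in(np.pi/2,-np.pi/2):
    for p in([.43,.28,.33],[.43,.35,.133],[.55,-.3,.135],[.6,-.02,.035]):
        q=robot.ik(p,down(yaw)); print(yaw,p,None if q is None else np.round(q,2))
t=robot.get_state()["time"]
robot.move_ptp([.43,.28,.33],down(np.pi/2)); print(robot.get_state()["time"]-t)
f,ci=shot("wrist","w0"); np.save("w0.npy",ci)
E
```

```text
1.5707963267948966 [0.43, 0.28, 0.33] [ 0.15  0.22 -0.91  1.73  0.18  1.29  0.77]
1.5707963267948966 [0.43, 0.35, 0.133] [-0.03  0.58 -0.93  1.85  0.55  1.    0.38]
1.5707963267948966 [0.55, -0.3, 0.135] [ 0.9   0.59 -0.61  1.67  0.39  1.01  1.72]
1.5707963267948966 [0.6, -0.02, 0.035] [ 0.47  0.71 -0.66  1.79  0.56  0.84  1.11]
-1.5707963267948966 [0.43, 0.28, 0.33] [-0.95  0.13  0.35  1.76 -0.05  1.26 -2.16]
-1.5707963267948966 [0.43, 0.35, 0.133] [-1.02  0.42  0.35  1.88 -0.18  0.87 -2.15]
-1.5707963267948966 [0.55, -0.3, 0.135] [ 0.51  0.51 -0.08  1.69  0.05  0.94 -1.16]
-1.5707963267948966 [0.6, -0.02, 0.035] [ 0.15  0.62 -0.22  1.8   0.19  0.74 -1.74]
3.0667
```

View pics/w0.png

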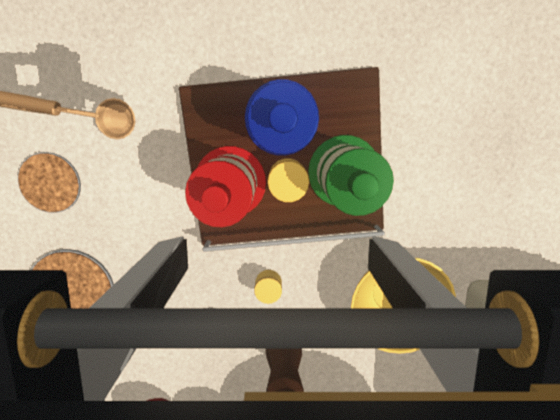

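The wrist picture shows the red knob at (215,198), green at (366,186) and blue at (283,118). The big pot is between them at (288,181) and the small one is off the tray at (268,287).

```bash
python3 - <<'E'
from h import *
f=cv2.imread("pics/w0.png"); ci=np.load("w0.npy",allow_pickle=True).item()
hsv=cv2.cvtColor(f,cv2.COLOR_BGR2HSV); H,S,V=[hsv[...,i].astype(int) for i in range(3)]
k=ray([[215,198],[366,186],[283,118]],.136,ci); print("knobs rgb",k.round(4))
print("pot",circ(blob((H>20)&(H<35)&(S>120)&(V>150),(263,155,313,205)),.056,ci))
c=ray([[180,87],[377,68],[383,232],[204,243]],.012,ci); print("tray",c, c.mean(0), np.degrees(np.arctan2(*(c[0]-c[1])[::1])))
x=(k[0]+k[1])/2; print("mid RG",x,"dist",np.linalg.norm(k-x,axis=1))
f2=cv2.resize(f[60:310,160:460],None,fx=2.5,fy=2.4,interpolation=cv2.INTER_CUBIC); cv2.imwrite("pics/w0crop.png",f2)
E
```

```text
knobs rgb [[0.4365 0.2172]
 [0.4247 0.3663]
 [0.3596 0.2845]]
pot (array([0.4326436 , 0.29169578]), array([0.04660098, 0.04763872]))
tray [[0.31968867 0.15733712]
 [0.29769669 0.40238965]
 [0.50901678 0.42329317]
 [0.52445393 0.17769035]] [0.41271402 0.29017757] 174.87178837539167
mid RG [0.4305947  0.29176293] dist [0.07478472 0.07478472 0.07133629]
```

View pics/w0crop.png

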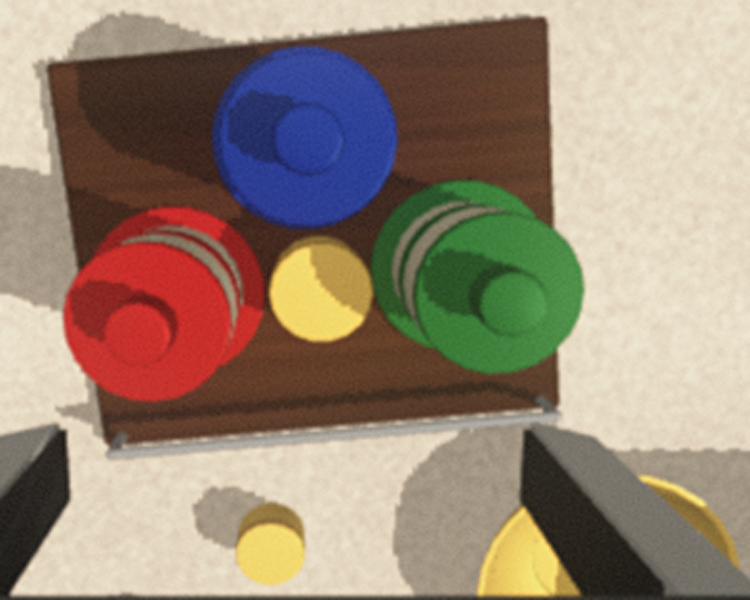

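```bash
cat >> h.py <<'E'
Y=np.pi/2
def T(): return round(robot.get_state()["time"],2)
def pick(xy,zb,dz,op,zs,yaw=Y,lift=None):
    """grasp at dz above the underside height zb, opening op; lift to lift (default zs)"""
    robot.move_ptp([*xy,zs],down(yaw)); robot.gripper_to(op)
    robot.move_linear([*xy,zb+dz],.15); robot.gripper_to(0)
    o=robot.get_state()["opening"]; robot.move_linear([*xy,lift or zs],.2)
    print("pick",np.round(xy,4),"opening",round(o,4),round(robot.get_state()["opening"],4),"t",T()); return robot.get_state()["opening"]
def place(xy,zb,dz,op,zs,yaw=Y,zup=None):
    robot.move_ptp([*xy,zs],down(yaw)); robot.move_linear([*xy,zb+dz+.012],.2)
    hit=robot.move_linear([*xy,zb+dz-.003],.03,threshold=4)
    z=robot.get_state()["ee_pos"][2]-dz; robot.gripper_to(op); robot.pause(.2)
    robot.move_linear([*xy,zup or zs],.2); print("place",np.round(xy,4),hit,"underside",round(z,4),"t",T())
B=np.array([.4682,-.2815]); a=np.radians(-8.2); RB=np.array([[np.cos(a),-np.sin(a)],[np.sin(a),np.cos(a)]])
SLOT={"blue":B+RB@[-.05,-.05],"red":B+RB@[.05,-.05],"green":B+RB@[.05,.05]}
K={"red":[.4368,.2172],"green":[.4250,.3660],"blue":[.3585,.2850]}
E
python3 - <<'E'
from h import *
if pick(K["blue"],.016,.118,.06,.20,lift=.3)>.02:
    place(SLOT["blue"],.018,.118,.06,.3,zup=.2)
    shot("top","t1"); shot("side","s1")
E
python3 -c "
import cv2,numpy as np
cv2.imwrite('pics/c1.png',cv2.resize(np.vstack([cv2.imread('pics/t1.png'),cv2.imread('pics/s1.png')]),(400,600)))"
```

```text
pick [0.3585 0.285 ] opening 0.0276 0.0276 t 6.74
place [ 0.4116 -0.3239] True underside 0.0176 t 11.62
```

View pics/c1.png

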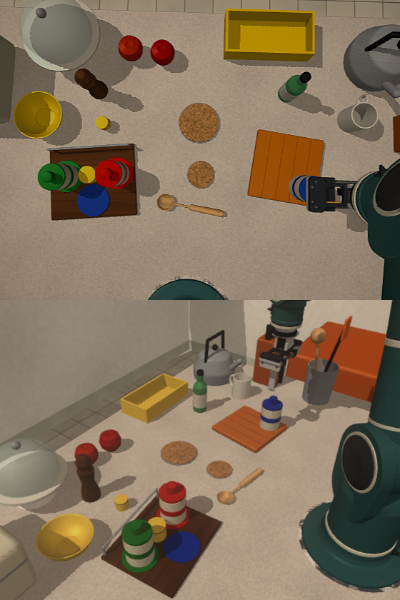

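The blue canister stands upright on the board and its coaster is now exposed. The transfer took about 8 s. Next are red and green, then a look at the tray.

```bash
python3 - <<'E'
from h import *
ok=True
for n in("red","green"):
    # rise to carry height first where other canisters stand
    robot.move_linear([*robot.get_state()["ee_pos"][:2],.22],.2)
    if pick(K[n],.016,.118,.06,.20,lift=.3)<.02: ok=False;break
    place(SLOT[n],.018,.118,.06,.3,zup=.2)
if ok:
    robot.move_linear([*(B+RB@[.02,.0]),.33],.2); f,ci=shot("wrist","w1"); np.save("w1.npy",ci)
    robot.move_ptp([.41,.29,.30],down(Y+.08)); f,ci=shot("wrist","w2"); np.save("w2.npy",ci)
print(T())
E
python3 -c "
import cv2,numpy as np
cv2.imwrite('pics/c2.png',np.vstack([cv2.imread('pics/w1.png')[:300],cv2.imread('pics/w2.png')[:300]]))"
```

```text
pick [0.4368 0.2172] opening 0.0273 0.0275 t 16.33
place [ 0.5106 -0.3381] True underside 0.0176 t 21.05
pick [0.425 0.366] opening 0.0275 0.0273 t 26.22
place [ 0.5248 -0.2391] True underside 0.0176 t 31.11
34.15
```

View pics/c2.png

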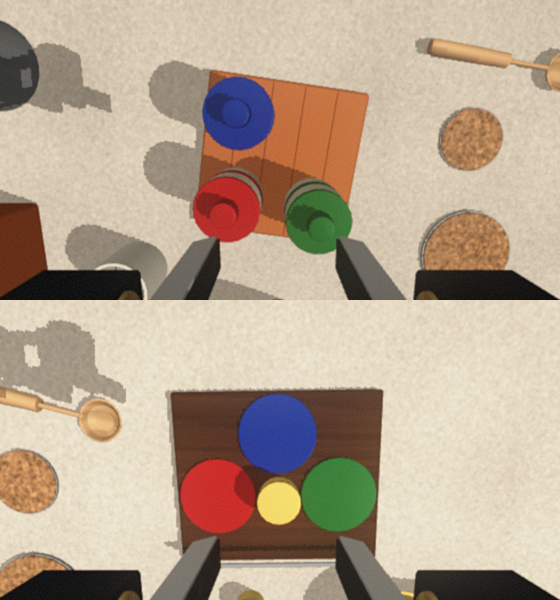

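All three canisters stand upright on the board (blue (236,113), red (224,212), green (322,229) in the upper picture). All three coasters and the pot are free in the lower one.

```bash
python3 - <<'E'
from h import *
f2,ct=shot("top","t2")
def an(f,ci,rois,tag):
    hsv=cv2.cvtColor(f,cv2.COLOR_BGR2HSV); H,S,V=[hsv[...,i].astype(int) for i in range(3)]
    M={"red":((H<8)|(H>172))&(S>170),"green":(H>45)&(H<85)&(S>120),"blue":(H>100)&(H<130)&(S>130)}
    for n in M: print(tag,n,circ(cv2.convexHull(blob(M[n],rois))[:,0],.016,ci))
    print(tag,"pot",circ(blob((H>18)&(H<35)&(S>100)&(V>150),(250,178,305,228) if tag=="w" else (100,225,140,265)),.056,ci))
ci=np.load("w2.npy",allow_pickle=True).item()
an(cv2.imread("pics/w2.png"),ci,(170,90,385,240),"w")
an(f2[:,:,::-1].copy(),ct,(60,205,195,310),"t")
c1=np.load("w1.npy",allow_pickle=True).item()
print("knobs r,g,b",ray([[224,212],[322,229],[236,113]],.138,c1).round(4)); print(SLOT)
E
```

```text
w red (array([0.43871763, 0.21663762]), array([0.09425721, 0.09496067]))
w green (array([0.42491006, 0.3654812 ]), array([0.09239702, 0.09322713]))
w blue (array([0.35732212, 0.28409988]), array([0.0920612 , 0.09257991]))
w pot (array([0.43178008, 0.29187146]), array([0.04867932, 0.05057373]))
t red (array([0.43767617, 0.21573298]), array([0.09257225, 0.09654017]))
t green (array([0.42507974, 0.36259597]), array([0.08840661, 0.09203911]))
t blue (array([0.35652307, 0.28252615]), array([0.09222975, 0.09367218]))
t pot (array([0.43207432, 0.29035823]), array([0.04613371, 0.04642148]))
knobs r,g,b [[ 0.5071 -0.337 ]
 [ 0.5247 -0.2393]
 [ 0.4121 -0.3227]]
{'blue': array([ 0.41157974, -0.32385736]), 'red': array([ 0.51055736, -0.33812026]), 'green': array([ 0.52482026, -0.23914264])}
```

```bash
python3 - <<'E'
from h import *
P=np.array([.4319,.2912]); TV=np.array([.597,-.0202])
if pick(P,.012,.024,.085,.14,yaw=Y+.085,lift=.2)>.04:
    place(TV,.008,.024,.085,.2,zup=.14)
    robot.move_linear([TV[0]-.06,TV[1],.30],.25); f,ci=shot("wrist","w3"); np.save("w3.npy",ci); ft,ct=shot("top","t3")
print(T())
E
python3 -c "
import cv2,numpy as np
cv2.imwrite('pics/c3.png',np.vstack([cv2.imread('pics/w3.png')[:300],cv2.imread('pics/t3.png')[100:400]]))"
```

```text
pick [0.4319 0.2912] opening 0.0496 0.0496 t 37.93
place [ 0.597  -0.0202] True underside 0.0074 t 42.24
43.17
```

View pics/c3.png

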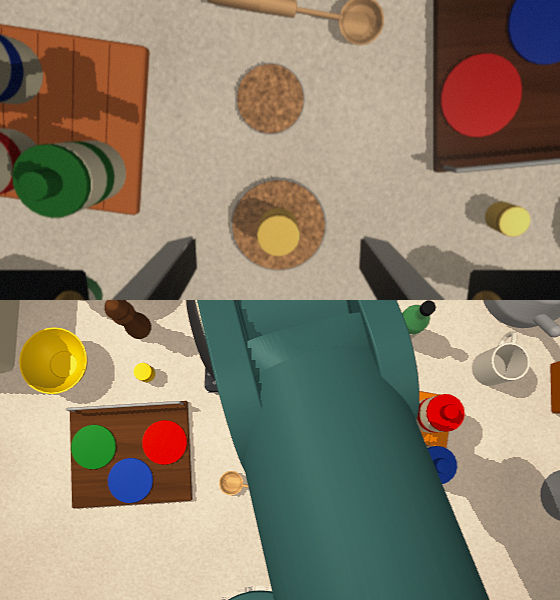

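The pot is on the large trivet, with its top at (278,236) and the trivet at (277,224). I'll check the centring and take a close look at the knobs on the board before regrasping.

```bash
python3 - <<'E'
from h import *
f=cv2.imread("pics/w3.png"); ci=np.load("w3.npy",allow_pickle=True).item()
hsv=cv2.cvtColor(f,cv2.COLOR_BGR2HSV); H,S,V=[hsv[...,i].astype(int) for i in range(3)]
roi=(215,165,345,285)
print("trivet",circ(cv2.convexHull(blob((S>85)&(H<35),roi))[:,0],.008,ci))
print("pot",circ(blob((H>20)&(H<35)&(S>120)&(V>150),(250,208,305,262)),.052,ci))
robot.move_ptp([*(B+RB@[.0,.0]),.36],down(Y)); f,ci=shot("wrist","w4"); np.save("w4.npy",ci)
p=proj([[*SLOT[n],.138] for n in("red","green","blue")],ci); print("expected knobs",p.round(1)); print(T())
x0,y0=np.maximum(p.min(0).astype(int)-50,0); print("crop org",x0,y0)
cv2.imwrite("pics/c4.png",cv2.resize(f[y0:y0+200,x0:x0+260,::-1],None,fx=3,fy=3,interpolation=cv2.INTER_CUBIC))
E
```

```text
trivet (array([ 0.59794395, -0.02008665]), array([0.11840538, 0.1185814 ]))
pot (array([ 0.59739536, -0.02014087]), array([0.04654186, 0.04738195]))
expected knobs [[224.2 225. ]
 [314.8 237.7]
 [235.  132.1]]
44.3
crop org 174 82
```

View pics/c4.png

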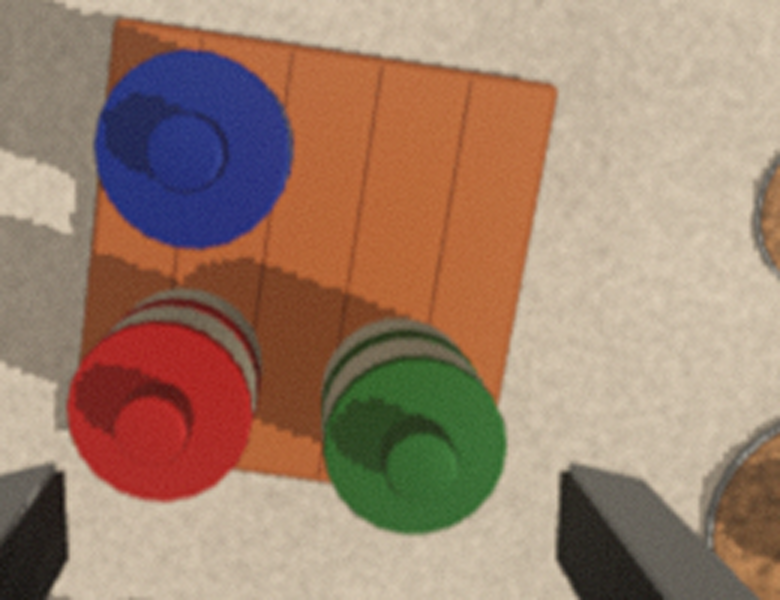

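The pot is centred to within 1 mm. The knobs in the crop match the expected pixels: red (224.7,225.3), green (314.3,237), blue (236,132.3). Now all the canisters go back to their coasters.

```bash
python3 - <<'E'
from h import *
C={"red":[.4383,.2165],"green":[.4250,.3650],"blue":[.3571,.2836]}
ok=True
for n in("green","red","blue"):
    if pick(SLOT[n],.018,.118,.06,.22,lift=.3)<.02: ok=False;break
    place(C[n],.016,.118,.06,.3,zup=.22)
if ok:
    robot.move_ptp([.41,.29,.36],down(Y+.08)); f,ci=shot("wrist","w5"); np.save("w5.npy",ci)
    robot.move_ptp([.35,-.45,.35],down(Y)); shot("top","t5"); shot("side","s5")
    p=proj([[*C[n],.136] for n in C],ci); print("expected knobs",p.round(1))
    x0,y0=np.maximum(p.min(0).astype(int)-50,0); print("crop org",x0,y0)
    cv2.imwrite("pics/c5.png",cv2.resize(f[y0:y0+200,x0:x0+260,::-1],None,fx=3,fy=3,interpolation=cv2.INTER_CUBIC))
    cv2.imwrite('pics/c6.png',cv2.resize(np.vstack([cv2.imread('pics/t5.png'),cv2.imread('pics/s5.png')]),(400,600)))
print(T())
E
```

```text
pick [ 0.5248 -0.2391] opening 0.0272 0.0271 t 47.85
place [0.425 0.365] True underside 0.0155 t 52.86
pick [ 0.5106 -0.3381] opening 0.0272 0.0273 t 57.87
place [0.4383 0.2165] True underside 0.0156 t 62.7
pick [ 0.4116 -0.3239] opening 0.0272 0.0272 t 67.15
place [0.3571 0.2836] True underside 0.0156 t 72.15
expected knobs [[208.  207.8]
 [346.1 206.5]
 [275.9 136.5]]
crop org 158 86
75.58
```

View pics/c5.png

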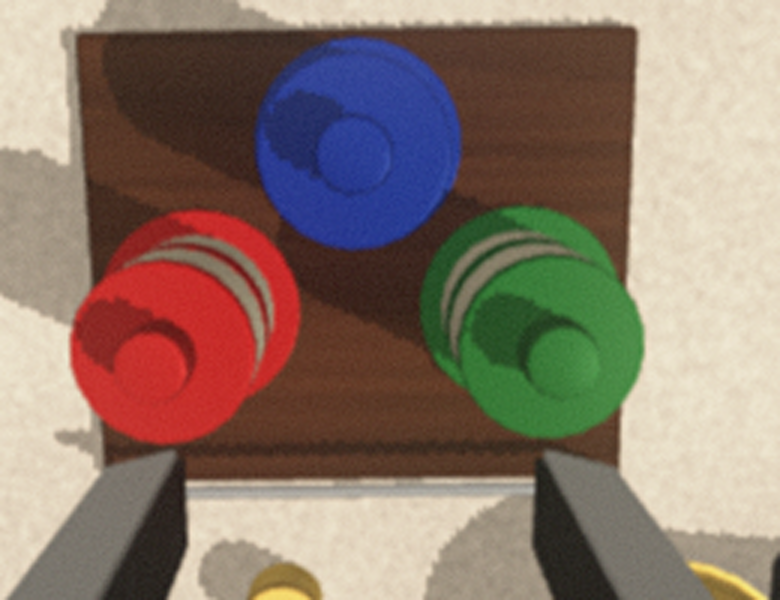

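View pics/c6.png

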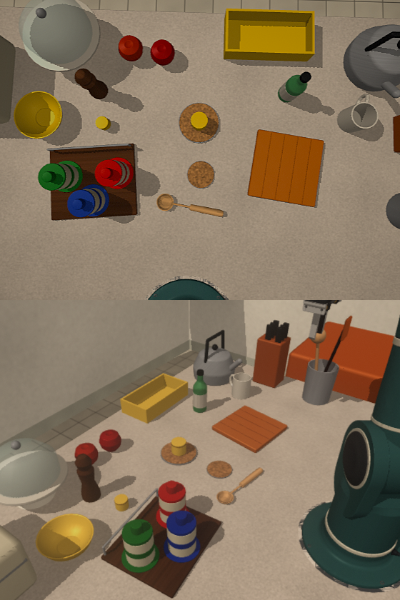

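The knobs are at (208.3,208.3), (345.7,206.7) and (276,137.3), within 1 px of the expected positions. Everything stands upright, the mill hasn't moved, and the arm is clear.

```bash
python3 -c "
from rig import robot
robot.sign_off(); print(robot.get_state()['time'])"
```

```text
the job is handed in; nothing more can be done
the job is handed in; nothing more can be done
```

I moved all three canisters to the chopping board, set the larger salt pot on the larger trivet, and then put each canister back on the coaster of its own colour. The job was handed in at about 76 s of the 144 s allowed.

**Last checks:**
- **Salt pot:** it measured within about 1 mm of the trivet centre.
- **Canisters:** in the last wrist picture each knob was within 1 px of where it should be, roughly 1 mm.
- **Scene:** everything stands upright, the pepper mill has not visibly moved, and the arm is clear of everything.

**What disagreed:** the top and wrist cameras differed by 1–3 mm on the coaster positions. I went mainly by the wrist camera, because it gave the right coaster and pot sizes and spacing. One rough pixel reading put the red canister about 3 mm off its place on the board, but a closer look showed it was right. No check failed; I didn't look at the wrist force or joint speeds separately.

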